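# Put the canister set back on the counter shelf in order of size

## Robot

A 6-joint arm with a two-finger parallel gripper is mounted at the origin on the work surface. World frame = base frame: x ahead of the robot, y to its left, z up, the work surface at z = 0. Lengths are in m, angles in rad, forces in N, time in s.
With the tool pointing down it reaches from about 0.325 to 0.85 m from the base axis. Payload 4.4 kg.
Tool frame: the origin (TCP) lies midway between the tips of the shut fingers; the grasp point (between the pads) lies 19 mm behind it; z points along the fingers, x is the direction in which the jaws open and shut, and the axes are right-handed (so a half turn about z gives the same grasp; the last joint's range is limited). The gripper opens to 94 mm and grips with 3 to 60 N. Pads are 16 mm wide; open, the fingers measure 119 mm over their backs; the gripper's body (75 mm by 177 mm) begins 78 mm behind the grasp point.
Start: joints at [1.004, 0.207, 1.542, -0, 1.393, -0.15], TCP at [0.232, 0.526, 0.205] pointing down, gripper open.
Joint ranges: [-2.73, 2.73], [-0.86, 2.22], [0.23, 2.46], [-1.11, 4.25], [0.08, 2.63], [-2.82, 2.82]. Speed limits (rad/s): [2.79, 2.79, 3.14, 3.14, 3.14, 3.14].

## Interface

Orientations are given as a unit quaternion [w, x, y, z].
In Python, from station import get_obs, snapshot, finish_job gives the robot as it stands.
- The arm moves only by the shell command python3 -m crank 'ROWS' [OPENING] [FORCE]. ROWS is a JSON object of lists of equal length, an entry for each row: "slide": the shift along the tool's x, y, z in mm, a list of three; "twist": the turn about the tool's z in degrees. In form: {"slide": [[tx, ty, tz], ...], "twist": [twist, ...]}. A call has 1 to 20 rows; each row shifts and turns the commanded pose from where the row before left it, along the tool's axes as they then stand; what a row does not reach is not made up. A row lasts 1/12 s, in which the tool goes at most 41.7 mm and 7.16 degrees, less where a joint would pass 70% of its speed; a pose out of reach is approached as far as the arm can. A call is refused whole if a number of a shift passes 41.7 or a number of a turn 7.16, either way. A call with a gripper value outside its range is refused whole. OPENING is the closure, from 0 (fully open) to 1 (shut), set as the call begins (- or left out, the last holds). The fingers move at their own pace and stop on an object; FORCE is the grip in N (left out, the last holds). Time passes only in rows, so rows that do not move let the fingers close. It gives the time, the measured TCP pose, the force and the opening at its end, in the units of the state.
- get_obs(): the state, without advancing time (a new reading comes with each control period).
- snapshot(name): name is "scene" or "top"; returns a dict with "pixels" (384x512x3 uint8, red, green, blue), "range_z" (384x512 float32, m along the optical axis (not along the pixel's ray), 0 where there is no reading), "fov_y" (degrees; the focal length in pixels is half the picture's height over the tangent of half this angle, whatever the lens; pixels are square), "cx", "cy" (the principal point, pixels), "world_from_camera" (4x4, takes a point from camera to world coordinates). Camera axes: x right, y down, z forward; pixel columns grow to the right and rows downward; lengths in m; the calibration is good to about 2 mm. A picture is of the moment at which its call begins.
- finish_job(): hands the job in, once; it reports no verdict.
The state is a dict: "clock": time; "joint_pos": joint angles; "qd": joint speeds; "tau": joint torques, N m; "tool_pos": TCP position; "tcp_rot": TCP orientation; "ft_force": force on the tool from outside, world axes, zero at the start; "wrist_torque": the same for the moment, N m; "opening": finger opening in m.
Only numpy, scipy, OpenCV 4.12 (cv2) and the standard library are available. Lean on these libraries where they do the work, as an engineer would, in place of code of your own. Each camera call takes 0.05 s, during which the arm holds its last target. There are 200 camera calls.

## Task

Put the four lidded steel canisters back on the counter shelf in order of size, one standing in the middle of each rubber pad: the largest on the pad at the kettle's end of the shelf, then each next smaller one, down to the smallest at the far end from the kettle. Keep them upright and set them down gently, and leave the kettle and the black drinks can where they stand.

Things in the scene. Friction and masses are not known exactly. Their poses are not given: they have to be found in the camera images.
- white_mid (a point): the smallest of the four closed steel canisters, its plastic lid white: an upright cylinder 38 mm in diameter and 56 mm tall (lid included), 42 to 84 g. The point is its centre, 28 mm above its underside; z runs up its axis. It starts standing on the worktop (z = 0).
- yellow_mid (a point): the second smallest of the four closed steel canisters, its plastic lid yellow: an upright cylinder 46 mm in diameter and 76 mm tall (lid included), 70 to 140 g. The point is its centre, 38 mm above its underside; z runs up its axis. It starts standing on the worktop (z = 0).
- orange_mid (a point): the second largest of the four closed steel canisters, its plastic lid orange: an upright cylinder 54 mm in diameter and 96 mm tall (lid included), 105 to 210 g. The point is its centre, 48 mm above its underside; z runs up its axis. It starts standing on the worktop (z = 0).
- red_mid (a point): the largest of the four closed steel canisters, its plastic lid red: an upright cylinder 62 mm in diameter and 116 mm tall (lid included), 154 to 308 g. The point is its centre, 58 mm above its underside; z runs up its axis. It starts standing on the worktop (z = 0).
- pad_a: black rubber pad on the low wooden counter shelf, the left end of the row (+y side as seen from the robot): a disc 72 mm in diameter, 2 mm thick, fixed. Origin: centre of its underside, 40 mm above the worktop (its top is at z = 42 mm). y axis along the row. The four pads lie 90 mm apart, centre to centre, in a straight row, which is turned up to 0.2 rad to the robot.
- pad_b: black rubber pad on the low wooden counter shelf, second from the left end: a disc 72 mm in diameter, 2 mm thick, fixed. Origin: centre of its underside, 40 mm above the worktop (its top is at z = 42 mm). y axis along the row. The shelf is fixed, 400 mm long (along y of the pads) and 130 mm deep, its top 40 mm above the worktop.
- pad_c: black rubber pad on the low wooden counter shelf, third from the left end: a disc 72 mm in diameter, 2 mm thick, fixed. Origin: centre of its underside, 40 mm above the worktop (its top is at z = 42 mm). y axis along the row. A thin steel rail runs along the shelf's far edge, 60 mm behind the row, 15 mm above the shelf's top.
- pad_d: black rubber pad on the low wooden counter shelf, the right end of the row (-y side): a disc 72 mm in diameter, 2 mm thick, fixed. Origin: centre of its underside, 40 mm above the worktop (its top is at z = 42 mm). y axis along the row. Same height and size as the others.
- kettle: steel electric kettle, black base and handle, 207 mm tall, 145 mm across, handle reaching 107 mm from the axis, 1.3 kg. It stands on the worktop beyond one end of the shelf, left (y > 0) or right (y < 0); two stacked round wooden boards (196 mm across, 36 mm high, fixed) lie beyond the other end. Origin: centre of its underside. Not to be moved.
- drink_mid (a point): black drinks can, 66 mm in diameter, 115 mm tall, standing among the canisters. The point is its centre, 57 mm above its underside. Not part of the set; not to be moved.

How it is judged:
At the end, for the whole second after the job is handed in: Every canister stands upright (within 0.1 rad) and still on its own pad, its axis within 15 mm of the pad's centre and its height within 5 mm of standing on the pad; counted from the kettle's end of the shelf the order is red, orange, yellow, white lid (largest to smallest) (((world y of kettle above 0.2 m and horizontal distance between red_mid and pad_a below 0.015 m and horizontal distance between orange_mid and pad_b below 0.015 m and horizontal distance between yellow_mid and pad_c below 0.015 m and horizontal distance between white_mid and pad_d below 0.015 m) or (world y of kettle below -0.2 m and horizontal distance between white_mid and pad_a below 0.015 m and horizontal distance between yellow_mid and pad_b below 0.015 m and horizontal distance between orange_mid and pad_c below 0.015 m and horizontal distance between red_mid and pad_d below 0.015 m)) and height (world z) of white_mid between 0.065 and 0.075 m and angle between each of white_mid, yellow_mid, orange_mid, red_mid's own z axis and vertical below 0.1 rad and linear speed of each of can_white, can_yellow, can_orange, can_red below 0.02 m/s and height (world z) of yellow_mid between 0.075 and 0.085 m and height (world z) of orange_mid between 0.085 and 0.095 m and height (world z) of red_mid between 0.095 and 0.105 m); the robot touches nothing.
It fails at once if the kettle is pushed more than 2 cm (distance of kettle from where it was at the start of the episode above 0.02 m).
It fails at once if the drinks can is pushed more than 2 cm (distance of drink_mid from where it was at the start of the episode above 0.02 m).
It fails at once if a canister is tipped over (more than 45 degrees) (angle between any of white_mid, yellow_mid, orange_mid, red_mid's own z axis and vertical above 0.8 rad).
It fails at once if a canister is banged or pressed down hard on a pad (more than 50 N) (contact force between any of pad_a, pad_b, pad_c, pad_d and anything else above 50 N).
It fails at once if a canister is let fall from more than about 12 mm (faster than 0.5 m/s with no finger on it) ((linear speed of can_white above 0.5 m/s and contact force between can_white and the fingers below 0.05 N) or (linear speed of can_yellow above 0.5 m/s and contact force between can_yellow and the fingers below 0.05 N) or (linear speed of can_orange above 0.5 m/s and contact force between can_orange and the fingers below 0.05 N) or (linear speed of can_red above 0.5 m/s and contact force between can_red and the fingers below 0.05 N)).
It also fails if it takes over 109 s, if anything falls off the work surface, if the arm or the gripper's body presses on something with over 40 N, if the wrist force passes 120 N, or if a joint passes its speed limit or range.

## Working session

There is one attempt and no reset: what is moved stays moved. The work goes in short steps, Python scripts to look and compute and a shell command to move; the robot and the scene stay as the last step left them, time stands still between calls to the robot, and variables do not carry over. Pictures are saved under pics/ and viewed, about 12 in all and at most 16, crops included, and the job is handed in when it is done.

```bash
mkdir -p pics; cat > h.py <<'E'
import numpy as np, cv2
from station import get_obs, snapshot
def shot(n,f):
    s=snapshot(n); cv2.imwrite('pics/'+f,cv2.cvtColor(s['pixels'],cv2.COLOR_RGB2BGR)); np.save('pics/'+f+'.npy',s,allow_pickle=True); return s
def cloud(s):
    h,w=s['range_z'].shape; f=h/2/np.tan(np.radians(s['fov_y'])/2)
    u,v=np.meshgrid(np.arange(w),np.arange(h)); z=s['range_z']
    p=np.stack([(u-s['cx'])*z/f,(v-s['cy'])*z/f,z],-1)
    T=np.array(s['world_from_camera']); return p@T[:3,:3].T+T[:3,3]
E
python3 - <<'E'
from h import *
for n in('scene','top'):
    s=shot(n,n+'0.png'); print(n,s['fov_y'],s['cx'],s['cy'],np.round(s['world_from_camera'],3).tolist())
a=cv2.imread('pics/scene0.png');b=cv2.imread('pics/top0.png')
o=get_obs();print({k:np.round(v,3).tolist() for k,v in o.items()})
E
```

```text
scene 56.68616944410943 250.87838266948526 191.31508808480598 [[-0.254, 0.577, -0.776, 1.317], [0.967, 0.169, -0.191, 0.185], [0.021, -0.799, -0.601, 0.699], [0.0, 0.0, 0.0, 1.0]]
top 47.398080924532636 259.58057709888703 193.3776610372326 [[0.029, -0.993, 0.113, 0.38], [-1.0, -0.03, -0.007, 0.013], [0.011, -0.112, -0.994, 1.457], [0.0, 0.0, 0.0, 1.0]]
{'clock': 0.1, 'joint_pos': [1.005, 0.207, 1.543, -0.0, 1.393, -0.15], 'qd': [0.0, -0.001, -0.004, 0.001, 0.0, 0.002], 'tau': [0.0, -37.186, -28.229, 0.07, 0.031, -0.0], 'tool_pos': [0.232, 0.525, 0.204], 'tcp_rot': [0.0, 0.838, 0.546, -0.001], 'ft_force': [-0.426, 0.171, -0.374], 'wrist_torque': [-0.015, 0.013, 0.009], 'opening': 0.094}
```

View pics/top0.png

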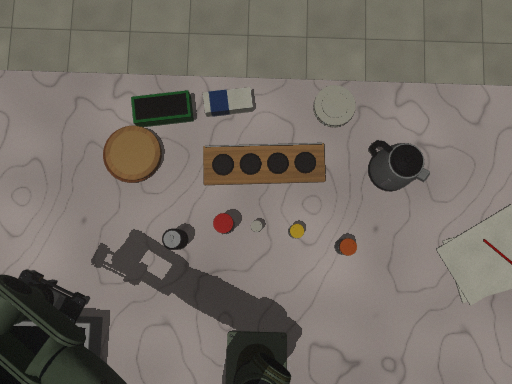

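View pics/scene0.png

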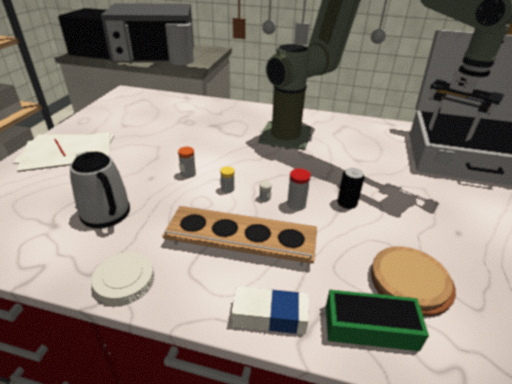

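The top view shows the boards at left (133,153) and the kettle at right (397,165), so y<0. The pads are at (223,164), (250,163), (278,163) and (305,162). Lids are red (223,223), white (257,225), yellow (297,231) and orange (348,246), with the drinks can at (175,239). The order is therefore white→a, yellow→b, orange→c, red→d.

```bash
cat > loc.py <<'E'
from h import *
def circ(P,r):
    # centre of min enclosing circle of top surface points
    (x,y),R=cv2.minEnclosingCircle((P[:,:2]*1000).astype(np.float32)); return x,y,R
def lids(s,items):
    C=cloud(s); V,U=np.mgrid[:384,:512]
    for n,u,v,h in items:
        m=(abs(U-u)<14)&(abs(V-v)<14)&(abs(C[...,2]-h)<.008)
        P=C[m]; 
        if len(P)<5: print(n,'few');continue
        print(n,len(P),np.round(circ(P,0),1),np.round(P.mean(0)*1000,1))
E
python3 - <<'E'
from loc import *
s=np.load('pics/top0.png.npy',allow_pickle=True).item()
lids(s,[('red',223,223,.116),('white',257,225,.056),('yel',297,231,.076),('or',348,246,.096),('drink',175,239,.115)])
C=cloud(s); g=s['pixels'].max(-1); V,U=np.mgrid[:384,:512]
for n,u,v in(('a',223,164),('b',250,163),('c',278,163),('d',305,162)):
    m=(abs(U-u)<14)&(abs(V-v)<14)&(g<60)&(abs(C[...,2]-.042)<.008)
    print(n,m.sum(),np.round(circ(C[m],0),1),np.round(C[m].mean(0)*1000,1))
m=(U>365)&(U<435)&(V>135)&(V<195)&(C[...,2]>.15); print('kettle',np.round(C[m].mean(0),3),C[m].min(0),C[m].max(0))
s=np.load('pics/scene0.png.npy',allow_pickle=True).item()
C=cloud(s); 
lids(s,[('red',300,176,.116),('white',265,186,.056),('yel',227,173,.076),('or',187,152,.096),('drink',352,174,.115)])
g=s['pixels'].max(-1)
for n,u,v in(('a',291,238),('b',258,233),('c',225,228),('d',193,223)):
    m=(abs(U-u)<15)&(abs(V-v)<12)&(g<60)&(abs(C[...,2]-.042)<.008)
    print(n,m.sum(),np.round(circ(C[m],0),1),np.round(C[m].mean(0)*1000,1))
E
```

```text
red 317 [438.7 113.6  30.7] [438.8 113.6 116.1]
white 105 [435.1  11.   18.5] [435.1  11.2  56. ]
yel 164 [ 422.7 -116.8   22.9] [ 422.9 -116.7   76.2]
or 241 [ 377.3 -274.4   26.9] [ 377.7 -274.    96.6]
drink 323 [385.3 265.5  32.6] [385.2 265.8 115.1]
a 365 [633.4 126.7  36. ] [633.7 126.6  42.2]
b 358 [638.6  36.5  36.1] [638.2  36.4  42.3]
c 357 [644.2 -53.   35.7] [643.3 -53.1  42. ]
d 363 [ 649.1 -143.1   36. ] [ 648.7 -143.    42.6]
kettle [ 0.63  -0.416  0.196] [ 0.38042845 -0.50302552  0.150061  ] [0.70162039 0.0130622  1.45695625]
red 230 [440.9 115.   32. ] [445.4 115.3 114.9]
white 92 [437.4  12.5  20.5] [441.   13.   54.5]
yel 114 [ 425.  -114.7   23. ] [ 428.4 -114.2   74.7]
or 133 [ 379.3 -272.    29. ] [ 383.5 -270.8   94.5]
drink 218 [391.4 267.2  31.1] [394.3 268.3 114.3]
a 340 [634.5 129.4  33.2] [635.4 129.   41.8]
b 322 [641.   39.1  34.2] [640.3  39.5  41.7]
c 307 [644.6 -51.   33.1] [645.2 -50.6  41.7]
d 298 [ 650.  -141.4   34. ] [ 650.2 -140.4   41.8]
```

```bash
python3 -m crank '{"slide":[[-15,18,0],[-20,25,0],[-20,25,0],[-20,25,0],[-22,26,0],[-22,26,0],[-22,26,0],[-22,26,0],[-22,26,0],[-22,26,0],[-22,26,0],[-20,25,0],[-20,25,0],[-15,18,0],[-9,12,0],[0,0,0]],"twist":[0,0,0,0,0,0,0,0,0,0,0,0,0,0,0,0]}' 0 25
python3 -m crank '{"slide":[[0,0,0],[0,0,0],[0,0,0],[0,0,0],[0,0,0],[0,0,0],[0,0,0],[0,0,0],[0,0,0],[0,0,0],[0,0,0],[0,0,0]],"twist":[7,7,7,7,7,7,7,7,7,3.2,0,0]}'
```

```text
clock: 1.43
tool_pos: [0.4396, 0.1122, 0.2051]
tcp_rot: [0.0, 0.839, 0.544, -0.0]
ft_force: [-0.0, 0.0, -0.1]
opening: 0.0937
clock: 2.43
tool_pos: [0.438, 0.1153, 0.2051]
tcp_rot: [-0.0, 1.0, 0.001, -0.0]
ft_force: [-0.4, -0.3, -0.4]
opening: 0.0938
```

```bash
python3 -m crank '{"slide":[[1.5,1,10],[0,0,20],[0,0,25],[0,0,25],[0,0,25],[0,0,20],[0,0,15],[0,0,10],[0,0,5],[0,0,0],[0,0,0]],"twist":[0,0,0,0,0,0,0,0,0,0,0]}'
python3 -m crank '{"slide":[[0,0,0],[0,0,0],[0,0,0],[0,0,0],[0,0,0],[0,0,0],[0,0,0],[0,0,0]],"twist":[0,0,0,0,0,0,0,0]}' 1 25
python3 -c "
from h import *
shot('scene','s1.png')"
```

```text
clock: 3.35
tool_pos: [0.4406, 0.1137, 0.0508]
tcp_rot: [-0.0, 1.0, -0.0, 0.0]
ft_force: [0.5, 0.5, 0.3]
opening: 0.0945
clock: 4.02
tool_pos: [0.4399, 0.1136, 0.0507]
tcp_rot: [0.0, 1.0, -0.0, -0.0]
ft_force: [-2.6, 0.8, 4.4]
opening: 0.0615
```

View pics/s1.png

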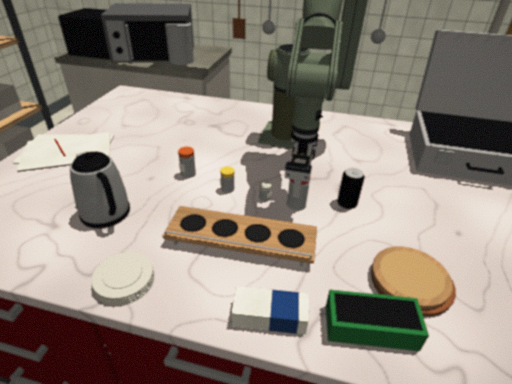

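```bash
python3 -m crank '{"slide":[[0,0,-3],[0,0,-8],[0,0,-14],[0,0,-18],[0,0,-18],[0,0,-13],[0,0,-6],[5,6,0],[12,14,0],[18,22,0],[22,27,0],[24,30,0],[24,30,0],[24,30,0],[24,30,0],[22,27,0],[18,22,0],[11,13,0],[5,5,0],[0,0,0]],"twist":[0,0,0,0,0,0,0,0,0,0,0,0,0,0,0,0,0,0,0,0]}'
python3 -m crank '{"slide":[[0,0,5],[0,0,8],[0,0,8],[0,0,6],[0,0,4],[0,0,2],[0,0,0],[0,0,0]],"twist":[0,0,0,0,0,0,0,0]}'
python3 -c "
from h import *
s=shot('scene','s2.png')
cv2.imwrite('pics/s2c.png',cv2.resize(cv2.imread('pics/s2.png')[110:270,110:340],None,fx=3,fy=3))"
```

```text
clock: 5.73
tool_pos: [0.6489, -0.1441, 0.1285]
tcp_rot: [-0.0, 1.0, -0.001, -0.001]
ft_force: [1.1, 0.8, -2.6]
opening: 0.0614
clock: 6.4
tool_pos: [0.6491, -0.1424, 0.0976]
tcp_rot: [0.0, 1.0, -0.0, 0.0]
ft_force: [1.2, -0.7, -2.2]
opening: 0.0615
```

View pics/s2c.png

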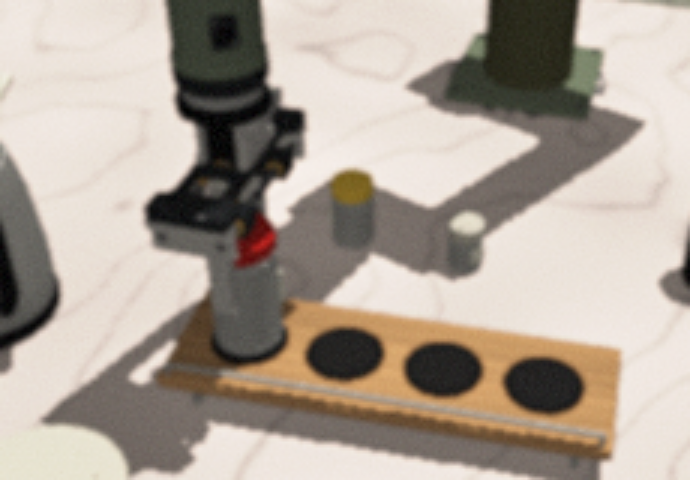

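The red canister is upright over pad d (crop 250,335), roughly centred. Next I lower it and release.

```bash
python3 -m crank '{"slide":[[0,0,1],[0,0,1],[0,0,1],[0,0,1],[0,0,0],[0,0,0]],"twist":[0,0,0,0,0,0]}'
```

```text
clock: 6.95
tool_pos: [0.6489, -0.1425, 0.0933]
tcp_rot: [-0.0, 1.0, -0.0, -0.0]
ft_force: [-0.8, -0.5, -2.7]
opening: 0.0616
```

```bash
python3 -m crank '{"slide":[[0,0,0.5],[0,0,0],[0,0,0],[0,0,0],[0,0,0],[0,0,0],[0,0,-5],[0,0,-15],[0,0,-25],[0,0,-25],[0,0,-20],[0,0,-12],[0,0,-5],[0,0,0]],"twist":[0,0,0,0,0,0,0,0,0,0,0,0,0,0]}' 0.15
python3 -m crank '{"slide":[[-10,5,0],[-22,10,0],[-30,15,0],[-32,16,0],[-32,16,0],[-32,16,0],[-32,16,0],[-32,16,0],[-24,11,0],[-16,7,0],[-8,3,0],[0,0,0],[0,0,0]],"twist":[0,0,0,0,0,0,0,0,0,0,0,0,0]}' 0.15
```

```text
clock: 8.12
tool_pos: [0.6498, -0.1428, 0.2016]
tcp_rot: [0.0, 1.0, -0.0, 0.001]
ft_force: [0.9, 0.8, 0.2]
opening: 0.0798
clock: 9.2
tool_pos: [0.3786, -0.2729, 0.1991]
tcp_rot: [-0.001, 1.0, -0.001, -0.0]
ft_force: [-0.2, 0.1, 0.5]
opening: 0.0799
```

```bash
python3 -m crank '{"slide":[[0,0,10],[0,0,20],[0,0,25],[0,0,25],[0,0,25],[0,0,25],[0,0,15],[0,0,10],[0,0,6],[0,0,0],[0,0,0]],"twist":[0,0,0,0,0,0,0,0,0,0,0]}' 0.05
python3 -m crank '{"slide":[[0,0,0],[0,0,0],[0,0,0],[0,0,0],[0,0,0],[0,0,0],[0,0,0],[0,0,0]],"twist":[0,0,0,0,0,0,0,0]}' 1 25
```

```text
clock: 10.12
tool_pos: [0.3797, -0.2735, 0.0392]
tcp_rot: [0.0, 1.0, 0.0, 0.0]
ft_force: [-0.3, 0.5, 0.3]
opening: 0.0894
clock: 10.78
tool_pos: [0.3789, -0.2736, 0.0392]
tcp_rot: [0.0, 1.0, -0.0, -0.0]
ft_force: [-1.4, -0.1, 2.5]
opening: 0.0533
```

```bash
python3 -m crank '{"slide":[[0,0,-3],[0,0,-8],[0,0,-16],[0,0,-20],[0,0,-20],[0,0,-13],[0,0,-5],[10,-11,0],[17,-20,0],[24,-28,0],[26,-30,0],[26,-30,0],[27,-31,0],[28,-25,0],[30,-16,0],[28,-13,0],[22,-9,0],[16,-6,0],[8,-2,0],[3.4,-0.6,0]],"twist":[0,0,0,0,0,0,0,0,0,0,0,0,0,0,0,0,0,0,0,0]}'
python3 -m crank '{"slide":[[0,0,3],[0,0,8],[0,0,10],[0,0,8],[0,0,5],[0,0,2],[0,0,1],[0,0,0],[0,0,0]],"twist":[0,0,0,0,0,0,0,0,0]}'
```

```text
clock: 12.45
tool_pos: [0.6449, -0.0513, 0.123]
tcp_rot: [-0.0, 1.0, 0.0, -0.001]
ft_force: [-0.7, 0.0, -1.0]
opening: 0.0537
clock: 13.2
tool_pos: [0.6448, -0.052, 0.0874]
tcp_rot: [0.0, 1.0, -0.0, 0.0]
ft_force: [-0.1, 0.6, -0.6]
opening: 0.0535
```

```bash
python3 -m crank '{"slide":[[0,0,2],[0,0,1.5],[0,0,1],[0,0,1],[0,0,0],[0,0,0]],"twist":[0,0,0,0,0,0]}'
python3 -m crank '{"slide":[[0,0,0],[0,0,0],[0,0,0],[0,0,0],[0,0,0],[0,0,0],[0,0,-5],[0,0,-15],[0,0,-25],[0,0,-25],[0,0,-20],[0,0,-12],[0,0,-5],[0,0,0]],"twist":[0,0,0,0,0,0,0,0,0,0,0,0,0,0]}' 0.25
python3 -m crank '{"slide":[[-8,2,0],[-20,6,0],[-28,8,0],[-30,9,0],[-30,9,0],[-30,9,0],[-28,8,0],[-22,7,0],[-16,4,0],[-8,2,0],[0,0,0],[0,0,0]],"twist":[0,0,0,0,0,0,0,0,0,0,0,0]}' 0.25
```

```text
clock: 13.7
tool_pos: [0.6445, -0.0519, 0.0814]
tcp_rot: [-0.0, 1.0, -0.0, -0.0]
ft_force: [0.6, -0.2, -1.2]
opening: 0.0538
clock: 14.87
tool_pos: [0.6453, -0.0521, 0.19]
tcp_rot: [0.0, 1.0, -0.0, 0.001]
ft_force: [0.4, -0.2, 0.6]
opening: 0.0706
clock: 15.87
tool_pos: [0.4241, -0.1156, 0.1877]
tcp_rot: [-0.0, 1.0, -0.001, -0.0]
ft_force: [-0.5, -0.2, 0.8]
opening: 0.0703
```

```bash
python3 -m crank '{"slide":[[0,0,10],[0,0,20],[0,0,25],[0,0,25],[0,0,25],[0,0,25],[0,0,15],[0,0,10],[0,0,5],[0,0,0],[0,0,0]],"twist":[0,0,0,0,0,0,0,0,0,0,0]}' 0.15
python3 -m crank '{"slide":[[0,0,0],[0,0,0],[0,0,0],[0,0,0],[0,0,0],[0,0,0],[0,0,0],[0,0,0]],"twist":[0,0,0,0,0,0,0,0]}' 1 20
```

```text
clock: 16.78
tool_pos: [0.4252, -0.116, 0.0287]
tcp_rot: [0.0, 1.0, -0.0, 0.0]
ft_force: [0.1, 0.3, -0.2]
opening: 0.0799
clock: 17.45
tool_pos: [0.4244, -0.1159, 0.0287]
tcp_rot: [0.0, 1.0, -0.0, -0.0]
ft_force: [-0.7, 0.6, 3.5]
opening: 0.0457
```

```bash
python3 -m crank '{"slide":[[0,0,-3],[0,0,-8],[0,0,-16],[0,0,-20],[0,0,-20],[0,0,-13],[0,0,-5],[10,-10,0],[17,-18,0],[22,-25,0],[25,-26,0],[27,-24,0],[28,-19,0],[28,-14,0],[24,-9,0],[18,-5,0],[11,-2.5,0],[5,-1,0],[0,0,0]],"twist":[0,0,0,0,0,0,0,0,0,0,0,0,0,0,0,0,0,0,0]}'
python3 -m crank '{"slide":[[0,0,3],[0,0,8],[0,0,10],[0,0,8],[0,0,5],[0,0,2],[0,0,1],[0,0,0],[0,0,0]],"twist":[0,0,0,0,0,0,0,0,0]}'
```

```text
clock: 19.03
tool_pos: [0.6398, 0.0379, 0.1126]
tcp_rot: [-0.0, 1.0, 0.0, -0.001]
ft_force: [-0.0, -0.1, -1.5]
opening: 0.0453
clock: 19.78
tool_pos: [0.6399, 0.0376, 0.0769]
tcp_rot: [0.0, 1.0, -0.0, 0.0]
ft_force: [-0.1, -0.1, -1.3]
opening: 0.0457
```

```bash
python3 -m crank '{"slide":[[0,0,2],[0,0,1.5],[0,0,1],[0,0,1],[0,0,0],[0,0,0]],"twist":[0,0,0,0,0,0]}'
python3 -m crank '{"slide":[[0,0,0],[0,0,0],[0,0,0],[0,0,0],[0,0,0],[0,0,0],[0,0,-5],[0,0,-15],[0,0,-25],[0,0,-25],[0,0,-20],[0,0,-12],[0,0,-5],[0,0,0]],"twist":[0,0,0,0,0,0,0,0,0,0,0,0,0,0]}' 0.36
python3 -m crank '{"slide":[[-8,1,0],[-20,2,0],[-28,3,0],[-30,4,0],[-30,4,0],[-28,4,0],[-26,3.5,0],[-20,2,0],[-10,1.5,0],[-4,0.5,0],[0,0,0],[0,0,0]],"twist":[0,0,0,0,0,0,0,0,0,0,0,0]}' 0.25
```

```text
clock: 20.28
tool_pos: [0.6395, 0.0376, 0.0709]
tcp_rot: [0.0, 1.0, -0.0, -0.0]
ft_force: [-0.0, 0.1, -0.6]
opening: 0.0459
clock: 21.45
tool_pos: [0.6404, 0.0376, 0.1795]
tcp_rot: [0.0, 1.0, -0.0, 0.001]
ft_force: [-0.2, -0.1, 0.4]
opening: 0.0599
clock: 22.45
tool_pos: [0.4361, 0.0121, 0.1778]
tcp_rot: [-0.0, 1.0, -0.0, 0.0]
ft_force: [-0.1, -0.3, -1.1]
opening: 0.0705
```

```bash
python3 - <<'E'
from loc import *
s=shot('scene','s3.png')
lids(s,[('white',265,186,.056)])
cv2.imwrite('pics/s3c.png',cv2.resize(cv2.imread('pics/s3.png')[110:270,110:340],None,fx=3,fy=3))
E
```

```text
white 88 [437.   12.1  18.9] [440.3  12.8  54.6]
```

View pics/s3c.png

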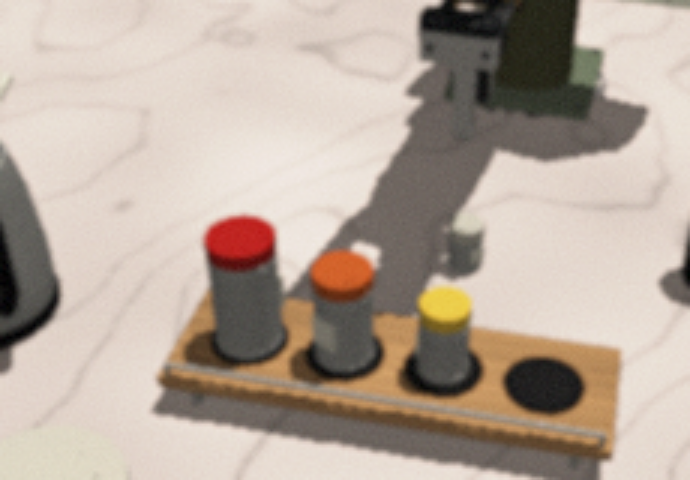

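Red, orange and yellow stand centred on pads d, c and b (crop 248,340; 345,350; 443,365). White is at (465,245), still in place below the gripper. Next is white.

```bash
python3 -m crank '{"slide":[[0,0,10],[0,0,20],[0,0,25],[0,0,25],[0,0,25],[0,0,25],[0,0,15],[0,0,10],[0,0,6],[0,0,0],[0,0,0]],"twist":[0,0,0,0,0,0,0,0,0,0,0]}' 0.25
python3 -m crank '{"slide":[[0,0,0],[0,0,0],[0,0,0],[0,0,0],[0,0,0],[0,0,0],[0,0,0],[0,0,0]],"twist":[0,0,0,0,0,0,0,0]}' 1 20
```

```text
clock: 23.42
tool_pos: [0.4362, 0.0121, 0.0171]
tcp_rot: [0.0, 1.0, -0.0, 0.0]
ft_force: [0.7, -0.8, 0.4]
opening: 0.0702
clock: 24.08
tool_pos: [0.4358, 0.0121, 0.0173]
tcp_rot: [0.0, 1.0, -0.0, 0.0]
ft_force: [-0.6, -0.4, 3.2]
opening: 0.0377
```

```bash
python3 -m crank '{"slide":[[0,0,-3],[0,0,-8],[0,0,-16],[0,0,-20],[0,0,-20],[0,0,-13],[0,0,-5],[10,-8,0],[15,-14,0],[20,-19,0],[23,-20,0],[25,-17,0],[26,-13,0],[26,-10,0],[22,-7,0],[16,-5,0],[10,-2,0],[5,-1,0],[0,0,0]],"twist":[0,0,0,0,0,0,0,0,0,0,0,0,0,0,0,0,0,0,0]}'
python3 -m crank '{"slide":[[0,0,3],[0,0,8],[0,0,10],[0,0,8],[0,0,5],[0,0,2],[0,0,1],[0,0,0],[0,0,0]],"twist":[0,0,0,0,0,0,0,0,0]}'
```

```text
clock: 25.67
tool_pos: [0.6338, 0.1288, 0.1002]
tcp_rot: [-0.0, 1.0, -0.0, -0.001]
ft_force: [-0.2, -0.1, -1.3]
opening: 0.0379
clock: 26.42
tool_pos: [0.634, 0.1281, 0.0654]
tcp_rot: [-0.0, 1.0, -0.0, 0.0]
ft_force: [0.2, -0.3, 0.1]
opening: 0.0374
```

```bash
python3 -m crank '{"slide":[[0,0,2],[0,0,1.5],[0,0,1],[0,0,1],[0,0,0],[0,0,0]],"twist":[0,0,0,0,0,0]}'
python3 -m crank '{"slide":[[0,0,0],[0,0,0],[0,0,0],[0,0,0],[0,0,0],[0,0,0],[0,0,-5],[0,0,-15],[0,0,-25],[0,0,-25],[0,0,-25],[0,0,-20],[0,0,-12],[0,0,-5],[0,0,0]],"twist":[0,0,0,0,0,0,0,0,0,0,0,0,0,0,0]}' 0.43
python3 -m crank '{"slide":[[-8,0,0],[-20,0,0],[-28,0,0],[-30,0,0],[-30,0,0],[-28,0,0],[-26,0,0],[-20,0,0],[-10,0,0],[-4,0,0],[0,0,0],[0,0,0]],"twist":[0,0,0,0,0,0,0,0,0,0,0,0]}'
python3 - <<'E'
from loc import *
C=None
for cam,I in (('scene',[('red',190,191,.158),('or',224,202,.138),('yel',258,213,.118),('white',291,226,.098),('drink',352,174,.115)]),('top',[('red',307,158,.158),('or',279,159,.138),('yel',251,160,.118),('white',223,162,.098),('drink',175,239,.115)])):
    s=shot(cam,cam+'9.png'); print(cam); lids(s,I)
a=cv2.imread('pics/scene9.png')[110:270,110:340];b=cv2.imread('pics/top9.png')[110:270,160:390]
cv2.imwrite('pics/end.png',cv2.resize(np.vstack([a,b]),None,fx=1.8,fy=1.8))
E
```

```text
clock: 26.92
tool_pos: [0.6336, 0.1281, 0.0595]
tcp_rot: [0.0, 1.0, -0.0, 0.0]
ft_force: [-0.9, 0.6, -1.1]
opening: 0.0372
clock: 28.17
tool_pos: [0.6343, 0.1282, 0.1929]
tcp_rot: [-0.0, 1.0, -0.0, 0.001]
ft_force: [0.2, 0.6, -0.4]
opening: 0.0537
clock: 29.17
tool_pos: [0.4301, 0.1281, 0.1912]
tcp_rot: [0.0, 1.0, -0.0, 0.0]
ft_force: [0.4, -0.2, 0.2]
opening: 0.0533
scene
red 324 [ 649.4 -140.2   31.6] [ 653.4 -138.8  157.1]
or 258 [646.2 -52.2  27.2] [649.4 -50.5 137.2]
yel 196 [641.5  38.1  23. ] [644.1  38.6 116.9]
white 140 [636.4 128.4  19.3] [638.1 128.5  96.8]
drink 221 [390.5 267.8  31.2] [394.5 268.2 114.2]
top
red 322 [ 648.  -142.    30.8] [ 647.4 -141.6  158.4]
or 241 [643.6 -53.   27. ] [642.8 -52.8 138.3]
yel 170 [638.7  36.6  22.8] [638.1  36.6 118.4]
white 113 [632.7 126.7  18.8] [632.2 126.5  98. ]
drink 150 [384.8 272.7  30.5] [385.1 279.5 115.4]
```

View pics/end.png

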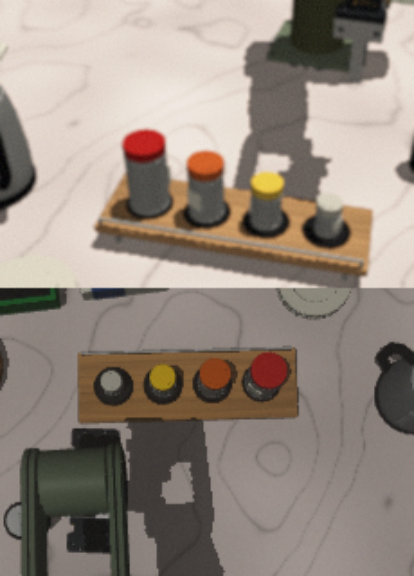

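All four stand on their pads within about 2 mm of centre, and the gripper is clear. Handing in.

```bash
python3 -c "
from station import finish_job; print(finish_job())"
```

```text
the job is handed in; nothing more can be done
None
```

All four canisters are back on the shelf, and I handed the job in at about 29 s of the 109 s allowed. The kettle stands at the right end (y < 0), so I put red on pad d, orange on c, yellow on b and white on a.

- **Position:** in both cameras, every lid centre measured within about 2 mm of its pad centre. Lid heights matched standing on the pads, and all four looked upright in the last picture.
- **Gentle set-down:** the force readings after each lowering, just before release, were under 3 N, and I released each canister within about 1 mm of its pad.
- **Drinks can:** the scene camera shows it moved less than 1 mm. The last top-camera reading differed by 7 mm, but the arm partly hid the can in that view, so I trust the scene camera.
- **Kettle:** I did not measure it again at the end; it looked unmoved in the last pictures, and the arm stayed well away from it.

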